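# Load a cheese into the spring press and pin it shut

### The arm

A 6-joint arm with a two-finger parallel gripper is mounted at the origin on the work surface. World frame = base frame: x ahead of the robot, y to its left, z up, the work surface at z = 0. Lengths are in mm, angles in rad, forces in N, time in s.
With the tool pointing down it reaches from about 350 to 1000 mm from the base axis. Payload 7.1 kg.
Tool frame: the origin (TCP) lies midway between the tips of the shut fingers; the grasp point (between the pads) lies 19 mm behind it; z points along the fingers, x is the direction in which the jaws open and shut, and the axes are right-handed (so a half turn about z gives the same grasp; the last joint's range is limited). The gripper opens to 85 mm and grips with 20 to 120 N. Pads are 22 mm wide; open, the fingers measure 114 mm over their backs; the gripper's body (76 mm by 85 mm) begins 54 mm behind the grasp point. The pads swing forward as they close: fully open they stand 13 mm farther back than shut.
Start: joints at [1.21, 0.423, 1.63, -0, 1.089, -0.019], TCP at [209.458, 588.84, 231.319] pointing down, gripper open.
Joint ranges: [-3, 3], [-0.9, 2.11], [0.09, 2.58], [-1.31, 4.45], [0.11, 2.69], [-2.54, 2.54]. Speed limits (rad/s): [2.39, 2.39, 3.01, 3.14, 3.14, 3.14].

### API

Orientations are given as a unit quaternion [w, x, y, z].
In Python, from cell import env, eyes gives the robot as it stands.
- The arm moves only by the shell command python3 -m creep 'ROWS'. ROWS is JSON, a list of rows, each an object with "slide": the shift along the tool's x, y, z in cm, a list of three; "turn": the turn about the tool's z in degrees; "fingers": the opening, from -1 (shut) to 1 (fully open), so that 0 is half open. A call has 1 to 10 rows; each row shifts and turns the pose as measured when the row begins, along the tool's axes as they then stand; what a row does not reach is not made up. A row lasts 1/10 s, in which the tool goes at most 50 mm and 8.59 degrees, less where a joint would pass 70% of its speed; a pose out of reach is approached as far as the arm can. A call with a gripper value outside its range is refused whole. The fingers move at their own pace and stop on an object; the grip force is fixed at half the most. Time passes only in rows, so rows that do not move let the fingers close. It gives the time, the measured TCP pose, the force and the opening at its end, in the units of the state.
- env.state(): the state, without advancing time (a new reading comes with each control period).
- eyes.grab_frame(name): name is "side" or "top" or "wrist"; returns a dict with "image" (420x560x3 uint8, red, green, blue), "camera_matrix" (3x3 intrinsics, pixels), "dist" ([k1, k2, p1, p2, k3] as OpenCV has them; the pictures are not rectified), "T" (4x4, takes a point from camera to world coordinates); the wrist camera has in their place "T_tool_cam" (4x4, takes a point from camera to tool coordinates, whose origin is the TCP and whose axes are the tool frame's). Camera axes: x right, y up, looking along -z (the intrinsics and any distortion apply to the point x, -y, -z); pixel columns grow to the right and rows downward; lengths in mm; the calibration is good to about 2 mm. A picture is of the moment at which its call begins: read the wrist's pose just before it. There is no depth.
- env.job_done(): hands the job in, once; it reports no verdict.
The state is a dict: "t": time; "joint_positions": joint angles; "dq": joint speeds; "joint_efforts": joint torques, N m; "ee_pos": TCP position; "orientation": TCP orientation; "force": force on the tool from outside, world axes, zero at the start; "wrist_torque": the same for the moment, N m; "width": finger opening in mm.
Only numpy, scipy, OpenCV 4.12 (cv2) and the standard library are available. Lean on these libraries where they do the work, as an engineer would, in place of code of your own. Each camera call takes 0.05 s, during which the arm holds its last target.

### The job

Lift the small cheese out of the slatted basket, stand it in the round dish of the wooden press and let go of it, then swing the press's top board down onto it. Take the wooden-handled steel pin out of its block and push it down through the hole in the top board into the hole of the post below, until the handle's shoulder presses the board fully shut against the spring. Finish while still holding the pin by its handle and pressing it down, because the spring would lift the board again; leave the other things on the table where they are.

Things in the scene. Friction and masses are not known exactly. Their poses are not given: they have to be found in the camera images.
- press: Wooden press, fixed. Origin: underside of its base board, below the dish's centre; x points to the hinge (roughly away from the robot), z up. Base 230 x 130 x 18 mm (x -110 to 120). At x = -75 mm a post 36 (x) x 50 (y) mm, top at z = 65, with a 12.5 mm hole down to z = 18. At x = 95 to 117, y = +-52 mm two hinge cheeks, 74 mm high. Sides open.
- plate_top (a point): Centre of the flat floor of the sprung round dish in the press, straight above the press's origin, 30 mm above the table when empty. Floor 72 mm across, surrounded by a thin rim of 80 mm outer diameter that is 6 mm higher than the floor. The dish moves straight down by at most 7.5 mm on a spring of 2.5 N/mm.
- plate (a joint): How far the sprung dish is pressed down, m (0 = up). With the cheese in it and the top board shut it is about 0.006.
- hinge (a point): Middle of the hinge axis of the top board: 100 mm from the press's origin along its x, 66 mm above the table. The axis runs along the press's y.
- top_board (a joint): Angle of the top board, rad: 0 = shut, level; 1.57 = upright; 1.9 = leaning back on its stop. Board from 5 to 205 mm from the hinge axis, 90 wide, 12 mm thick; shut, its faces are 66 and 78 mm above the table. It stays put above about 1.3, sinks slowly by itself below 1.1, and rests on the cheese at about 0.05 (hole end 9 mm high); about 7 N down at the hole then shuts it on a firm stop.
- board_hole (a point): Centre of the 14 mm through hole in the top board, on its top face, 175 mm from the hinge axis. With the board shut it is 13 mm straight above post_hole.
- board_edge (a point): Middle of the free end edge of the top board, half way through its thickness, 205 mm from the hinge axis.
- post_hole (a point): Centre of the mouth of the 12.5 mm hole in the top of the post, 65 mm above the table, 47 mm deep.
- basket: Square slatted wooden basket, open on top, 170 x 170 x 50 mm, walls 6 mm, fixed to the table. Origin: centre of its underside; x and y along its sides. It holds one cheese.
- cheese: Small round brown cheese, 62 mm in diameter (slightly barrel-shaped), 42 mm high, 0.1 to 0.2 kg. Origin: centre of its underside; z up through its axis. It starts flat on the basket's floor, about 6 mm above the table, its axis up to 18 mm from the basket's centre.
- stand: Plain wooden block 70 x 70 x 60 mm, fixed to the table, with a 13 mm hole from top to bottom in its middle. Origin: centre of its underside.
- pin: Pin, 0.07 kg. Origin: on its axis at the shoulder, where the handle's flat underside meets the shank; z along the handle. Handle: round wood, 26 mm in diameter, z = 0 to 40 mm. Shank: round steel, 10 mm, z = 0 to -52 mm, the last 7 mm tapered to 4 mm. Starts upright in the stand, shoulder on the block's top, 60 mm above the table. Fully home, the shoulder is at 78 mm.
- pin_tip (a point): Lower end of the pin's shank, 52 mm below its shoulder.
- lower_cheese: Bystander: lower one of two stacked cheeses, 120 mm across, 50 mm high. Origin: centre of its underside.
- upper_cheese: Bystander: upper one of the stack, 112 mm across, 46 mm high. Origin: centre of its underside.
- grey_cheese: Bystander: grey cheese, 84 mm across, 38 mm high, on the table. Origin: centre of its underside.
- jar: Bystander: amber jar, 60 mm across, 85 mm high. Origin: centre of its underside.
- knife: Bystander: knife lying flat, 240 mm long. Origin: where blade and handle meet; x along the blade.
- handle: Bystander: loose wooden handle without a shank, lying, 100 mm long along its x, 27 mm thick. Origin: its centre.
Not all that is in view belongs to the job. What is shaped like the cheese but pink or red is not meant.

How it is judged (in metres and radians):
On the way, in this order (a step that is already met when the one before it is completed fails the run):
1. the cheese has been lifted clear of the basket (z of cheese in the frame of basket above 0.055 m and contact force between cheese and basket below 0.05 N), for 0.1 s.
2. the cheese stands in the dish of the press, let go, the top board still open (x of cheese in the frame of press between -0.012 and 0.012 m and y of cheese in the frame of press between -0.012 and 0.012 m and z of cheese in the frame of press between 0.018 and 0.034 m and angle between cheese's own z axis and vertical below 0.12 rad and contact force between the fingers and cheese below 0.05 N and value of joint top_board above 0.8 rad and linear speed of cheese below 0.03 m/s), for 0.2 s.
3. the top board is down on the cheese (value of joint top_board below 0.15 rad and x of cheese in the frame of press between -0.012 and 0.012 m and y of cheese in the frame of press between -0.012 and 0.012 m and z of cheese in the frame of press between 0.018 and 0.034 m and angle between cheese's own z axis and vertical below 0.12 rad), for 0.2 s.
At the end, for the whole second after the job is handed in: Board shut within 0.02 rad; cheese upright in the dish, within 12 mm of its middle, dish pressed down over 3 mm; pin in both holes, within 4 mm of their axis, 0.1 rad of upright, shoulder within 3.5 mm of home; fingers on the pin over 2 N, pin on the press over 3 N, all through the last second (value of joint top_board below 0.02 rad and value of joint plate above 0.003 m and x of cheese in the frame of press between -0.012 and 0.012 m and y of cheese in the frame of press between -0.012 and 0.012 m and z of cheese in the frame of press between 0.018 and 0.034 m and angle between cheese's own z axis and vertical below 0.12 rad and x of pin in the frame of press between -0.079 and -0.071 m and y of pin in the frame of press between -0.004 and 0.004 m and z of pin in the frame of press between 0.07 and 0.0815 m and angle between the z axis of pin and the z axis of press, either way round below 0.1 rad and contact force between pin and press above 3 N and contact force between the fingers and pin above 2 N); the arm keeps its last pose, push and grip.
It fails at once if a bystander is shifted by more than 40 mm (distance of any of lower_cheese, upper_cheese, grey_cheese, jar, knife, handle from where it was at the start of the episode above 0.04 m).
It also fails if it takes over 72 s, if anything falls off the work surface, if the arm or the gripper's body presses on something with over 40 N, if the wrist force passes 120 N, or if a joint passes its speed limit or range.

## Working session

There is one attempt and no reset: what is moved stays moved. The work goes in short steps, Python scripts to look and compute and a shell command to move; the robot and the scene stay as the last step left them, time stands still between calls to the robot, and variables do not carry over. Pictures are saved under pics/ and viewed, and the job is handed in when it is done.

```bash
ls; mkdir -p pics; cat > h.py <<'E'
import numpy as np, cv2
from cell import env, eyes
def grab(n,tag):
    s=env.state(); f=eyes.grab_frame(n)
    cv2.imwrite(f'pics/{tag}.png',cv2.cvtColor(f['image'],cv2.COLOR_RGB2BGR))
    if n=='wrist':
        w,x,y,z=s['orientation']
        from scipy.spatial.transform import Rotation as R
        T=np.eye(4);T[:3,:3]=R.from_quat([x,y,z,w]).as_matrix();T[:3,3]=s['ee_pos']
        f['T']=T@np.array(f['T_tool_cam'])
    np.savez(f'pics/{tag}.npz',K=f['camera_matrix'],d=f['dist'],T=f['T'])
    return f
def ray(tag,uv):
    c=np.load(f'pics/{tag}.npz');p=cv2.undistortPoints(np.array([[uv]],float),c['K'],c['d'])[0,0]
    return c['T'][:3,3],c['T'][:3,:3]@np.array([p[0],-p[1],-1])
def onz(tag,uv,z):
    o,d=ray(tag,uv);return o+d*(z-o[2])/d[2]
def proj(tag,P):
    c=np.load(f'pics/{tag}.npz');q=c['T'][:3,:3].T@(np.array(P,float)-c['T'][:3,3])
    return cv2.projectPoints(np.array([[q[0],-q[1],-q[2]]]),np.zeros(3),np.zeros(3),c['K'],c['d'])[0][0,0]
def tri(*a):
    A=np.zeros((3,3));b=np.zeros(3)
    for t,uv in a:
        o,d=ray(t,uv);d=d/np.linalg.norm(d);M=np.eye(3)-np.outer(d,d);A+=M;b+=M@o
    return np.linalg.solve(A,b)
def crop(tag,x0,y0,x1,y1,k,out):
    i=cv2.imread(f'pics/{tag}.png')[y0:y1,x0:x1];cv2.imwrite(f'pics/{out}.png',cv2.resize(i,None,fx=k,fy=k,interpolation=cv2.INTER_CUBIC))
E
python3 - <<'E'
from h import *
for n in ['side','top','wrist']: grab(n,n+'0')
print(env.state())
E
```

```text
pics
{'t': 0.15, 'joint_positions': array([ 1.21002480e+00,  4.23708282e-01,  1.63047676e+00,  1.67082174e-05,
        1.08859865e+00, -1.90148646e-02]), 'dq': array([ 0.00093848, -0.00171315, -0.00253358, -0.00062957,  0.00026117,
        0.00019534]), 'joint_efforts': array([ 5.38340119e-04, -5.57768369e+01, -2.82015198e+01, -1.66119696e-05,
        4.80437855e-03,  1.34493323e-06]), 'ee_pos': array([209.30040604, 588.47970501, 230.71223215]), 'orientation': array([ 3.27917495e-04,  8.17052480e-01,  5.76562997e-01, -4.97160671e-04]), 'force': array([ 0.44187296,  0.0012076 , -0.1664983 ]), 'wrist_torque': array([-0.03942304,  0.02419249,  0.01996989]), 'width': 85.69739441095395}
```

View pics/side0.png

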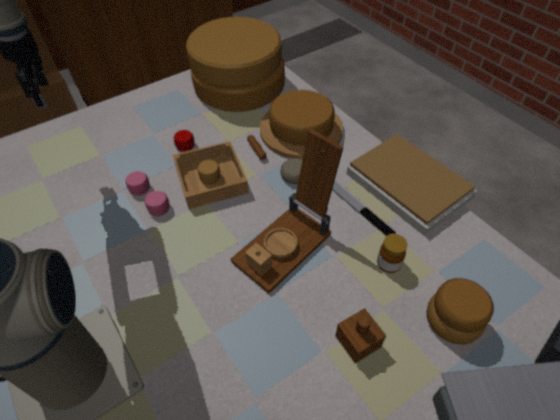

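View pics/top0.png

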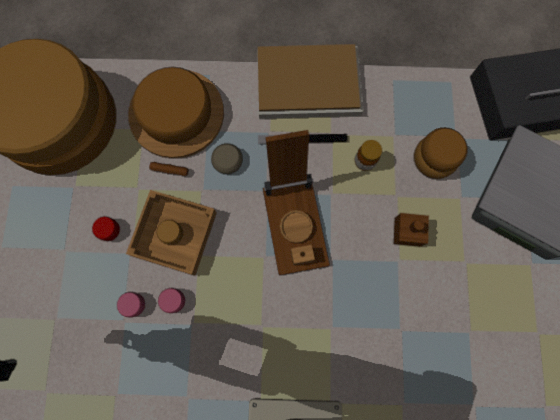

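View pics/wrist0.png

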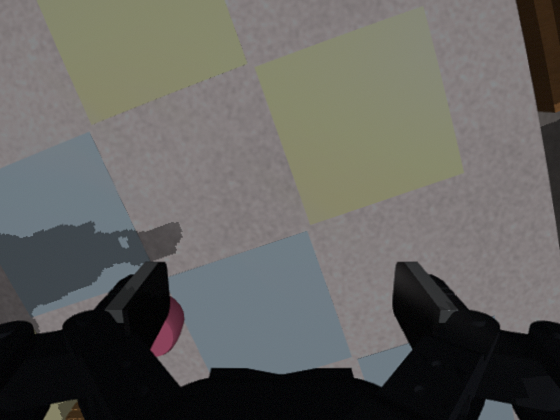

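The top view shows the basket at (172,232) with the brown cheese in it at (169,231). The press is at (297,230) with its dish at (297,226) and its post at (303,254). The stand with the pin is at (412,228). Pink and red cheeses lie outside the basket at (105,229), (131,305) and (171,300). I'll enlarge these areas next.

```bash
python3 - <<'E'
from h import *
crop('top0',120,185,225,280,7,'c1')
crop('top0',250,125,340,280,5,'c2')
crop('top0',380,200,440,260,9,'c3')
crop('side0',165,130,255,210,8,'c4')
crop('side0',225,120,345,295,4,'c5')
crop('side0',325,300,395,365,9,'c6')
E
```

```text
(no output)
```

View pics/c1.png

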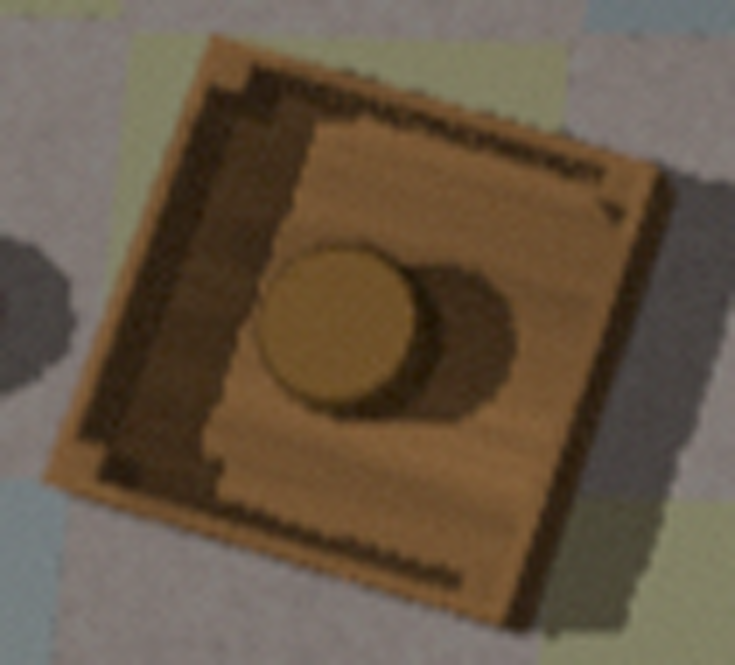

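View pics/c2.png

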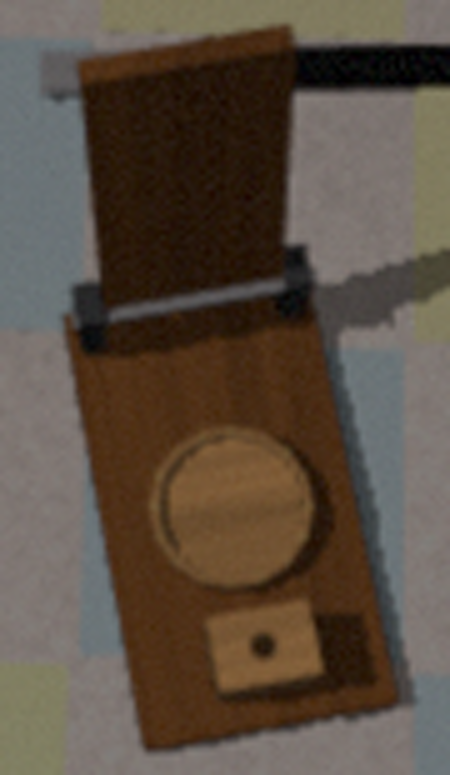

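View pics/c3.png

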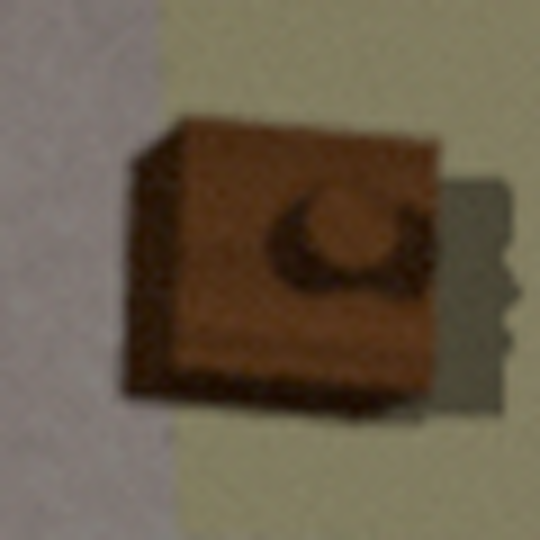

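View pics/c4.png

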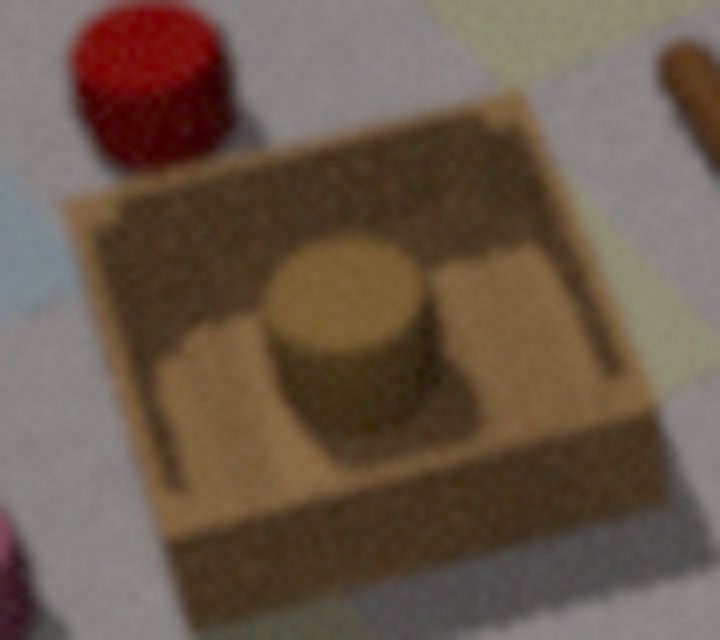

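View pics/c5.png

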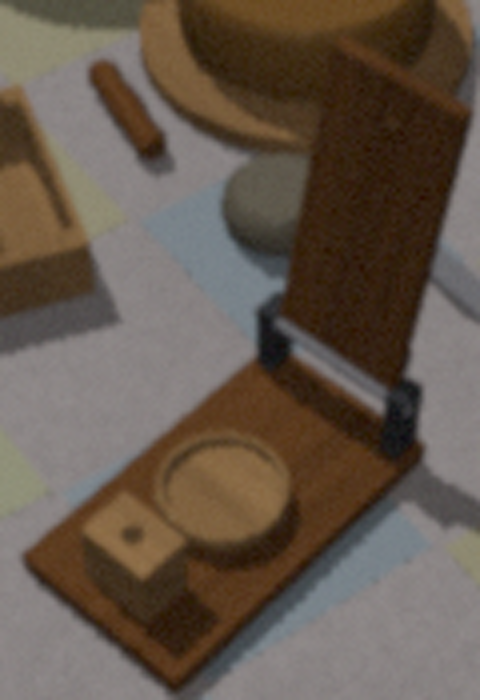

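View pics/c6.png

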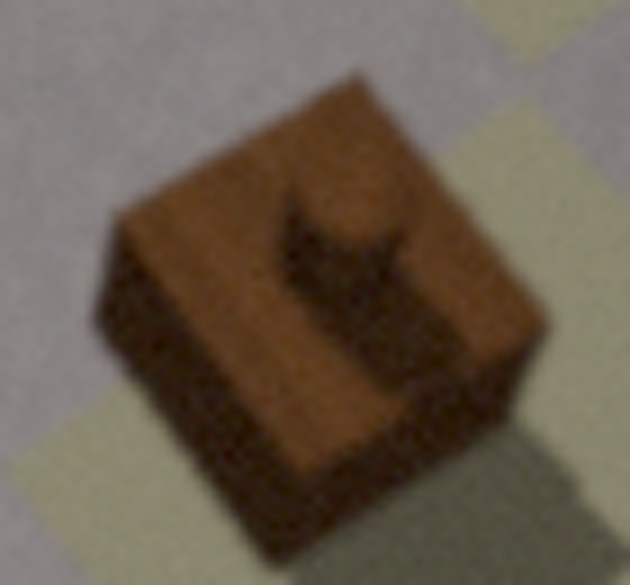

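```bash
python3 - <<'E'
from h import *
np.set_printoptions(precision=1,suppress=True)
for n,a,b,z in [('cheese top',(168.3,231.1),(208.1,166.6),48),('posthole',(302.6,254.2),(258.2,253.5),65),('dish rim',(296.6,226.4),(281.5,242),36),('pin top',(419.1,225.2),(364.1,321.1),100)]:
    print(n,onz('top0',a,z),onz('side0',b,z),tri(('top0',a),('side0',b)))
for n,uv in [('FL',(279,274.6)),('FR',(329.6,266)),('BL',(264,188.5)),('BR',(313,188))]: print(n,onz('top0',uv,18))
for uv in [(266.4,138),(308,131.2)]: print('board edge',onz('top0',uv,255))
for uv in [(150.7,190.5),(214.5,209),(126.5,254),(192.5,274.5)]: print('basket',onz('top0',uv,50))
print('camera pos',np.load('pics/top0.npz')['T'][:3,3],np.load('pics/side0.npz')['T'][:3,3])
w=np.load('pics/wrist0.npz');print(w['T'],eyes.grab_frame('wrist')['T_tool_cam'])
E
```

```text
cheese top [493.  321.3  48. ] [496.5 320.7  48. ] [494.7 320.8  48.2]
posthole [443.7  -8.8  65. ] [446.9  -9.7  65. ] [445.3  -9.3  64.8]
dish rim [516.7   5.6  36. ] [520.6   2.6  36. ] [519.5   4.8  33. ]
pin top [ 515.3 -279.8  100. ] [ 518.3 -281.4  100. ] [ 517.  -280.7   99.1]
FL [397.8  45.9  18. ]
FR [422.7 -78.9  18. ]
BL [617.6  91.   18. ]
BR [622.8 -35.7  18. ]
board edge [658.7  81.3 255. ]
board edge [676.6  -5.3 255. ]
basket [594.7 374.2  50. ]
basket [551.8 210.7  50. ]
basket [433.1 417.8  50. ]
basket [388.8 253.5  50. ]
camera pos [ 301.7   50.8 1110.7] [ 172.4 -500.8  902.6]
[[  0.3  -0.9  -0.2 146.8]
 [  0.9   0.3   0.1 611.2]
 [ -0.   -0.3   1.  374.2]
 [  0.    0.    0.    1. ]] [[   1.     0.     0.     0.3]
 [   0.    -1.    -0.3  -66.5]
 [   0.     0.3   -1.  -143.6]
 [   0.     0.     0.     1. ]]
```

Candidates shaped like the cheese: brown in the basket, top (168,231) and side (208,167); red at top (105,229); pinks at top (131,305) and (171,300). The brown one in the slatted basket fits the description, and crops c1/c4 confirm it. I'm moving above it.

```bash
cat >> h.py <<'E'
def go(target,ang=None):
    """needed slide (cm, tool axes) and turn (deg) to world target / tool-x angle"""
    s=env.state();w,x,y,z=s['orientation']
    from scipy.spatial.transform import Rotation as R
    M=R.from_quat([x,y,z,w]).as_matrix()
    a=np.degrees(np.arctan2(M[1,0],M[0,0]))
    print('t %.2f'%s['t'],'pos',s['ee_pos'].round(1),'ang %.2f'%a,'F',s['force'].round(1),'w %.1f'%s['width'],'tilt',M[:,2].round(4))
    if target is not None:
        t=np.array(target,float);t=np.where(np.isnan(t),s['ee_pos'],t)
        print('slide now',(M.T@(t-s['ee_pos'])/10).round(2))
        if ang is not None:
            d=(a-ang+90)%180-90; print('turn',round(d,2))
            M2=M@R.from_euler('z',d,degrees=True).as_matrix(); print('slide after turn',(M2.T@(t-s['ee_pos'])/10).round(2))
E
python3 -m creep '[{"slide":[0,0,0],"turn":-5,"fingers":1},{"slide":[-2.2,4.2,0],"turn":0,"fingers":1},{"slide":[-2.2,4.2,0],"turn":0,"fingers":1},{"slide":[-2.2,4.2,0],"turn":0,"fingers":1},{"slide":[-2.2,4.2,0],"turn":0,"fingers":1},{"slide":[-2.2,4.2,0],"turn":0,"fingers":1},{"slide":[-2.2,4.2,0],"turn":0,"fingers":1},{"slide":[-2.2,4.2,0],"turn":0,"fingers":1},{"slide":[0,0,0],"turn":0,"fingers":1}]'
python3 - <<'E'
from h import *
go([494.7,320.8,200],75.3)
grab('wrist','w1')
E
```

```text
t: 1.1
ee_pos: [463.6, 359.9, 229.5]
orientation: [0.0, 0.788, 0.615, -0.0]
force: [-0.3, -0.3, 0.0]
width: 85.1
t 1.10 pos [463.6 359.9 229.5] ang 75.98 F [-0.3 -0.3  0. ] w 85.1 tilt [ 0.e+00 -6.e-04 -1.e+00]
slide now [-3.04  3.97  2.95]
turn 0.68
slide after turn [-2.99  4.    2.95]
```

View pics/w1.png

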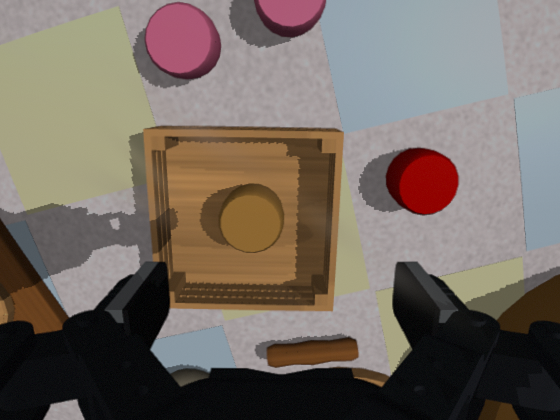

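The wrist view shows the brown cheese's top disc centred at about (252,217) inside the basket. The red and pink cheeses are outside it.

```bash
python3 - <<'E'
from h import *
np.set_printoptions(precision=1,suppress=True)
print(onz('w1',(252,217),48))
for uv in [(146,129),(342,131),(333,309),(167,310)]: print(onz('w1',uv,50))
E
```

```text
[490.  326.7  48. ]
[392.2 259.8  50. ]
[434.6 420.6  50. ]
[598.1 378.3  50. ]
[560.7 221.8  50. ]
```

```bash
python3 -m creep '[{"slide":[-2.0,3.0,2.0],"turn":0.7,"fingers":1},{"slide":[-1.2,1.2,3.5],"turn":0,"fingers":1},{"slide":[0,0,3.0],"turn":0,"fingers":1},{"slide":[0,0,0],"turn":0,"fingers":1},{"slide":[0,0,0],"turn":0,"fingers":1}]'
python3 - <<'E'
from h import *
go([494,322.5,90],75.3)
grab('wrist','w2')
E
```

```text
t: 1.65
ee_pos: [494.1, 322.7, 143.6]
orientation: [-0.001, 0.791, 0.612, 0.001]
force: [-0.2, -0.5, 0.7]
width: 85.7
t 1.65 pos [494.1 322.7 143.6] ang 75.43 F [-0.2 -0.5  0.7] w 85.7 tilt [ 2.0e-04  2.8e-03 -1.0e+00]
slide now [-0.04 -0.    5.36]
turn 0.13
slide after turn [-0.04 -0.    5.36]
```

View pics/w2.png

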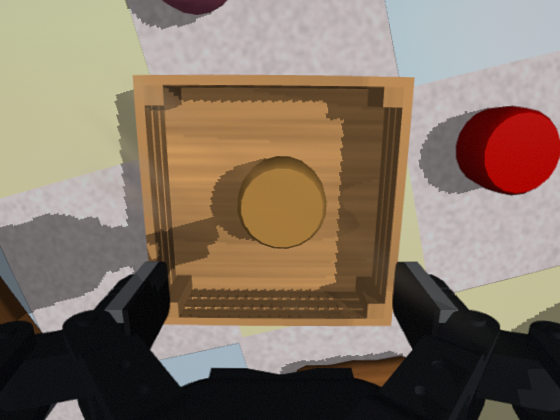

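The cheese's top face is at (283,207), nearly centred between the fingers in x.

```bash
python3 - <<'E'
from h import *
np.set_printoptions(precision=1,suppress=True)
print(onz('w2',(283,206),48), onz('w2',(283,202.5),48))
for uv in [(135,76),(413,78),(391,325),(166,322)]: print(onz('w2',uv,50))
E
```

```text
[494.3 324.7  48. ] [492.  325.3  48. ]
[392.2 258.6  50. ]
[435.8 421.1  50. ]
[599.8 378.   50. ]
[556.4 221.7  50. ]
```

```bash
python3 -m creep '[{"slide":[0.1,0,4.5],"turn":0,"fingers":1},{"slide":[0,0,4],"turn":0,"fingers":1},{"slide":[0,0,3],"turn":0,"fingers":1},{"slide":[0,0,0],"turn":0,"fingers":1},{"slide":[0,0,0],"turn":0,"fingers":1}]'
python3 - <<'E'
from h import *
go([494,324,11],75.3)
E
```

```text
t: 2.2
ee_pos: [499.1, 332.6, 35.8]
orientation: [-0.0, 0.789, 0.614, 0.009]
force: [0.3, 0.8, 0.6]
width: 85.4
t 2.20 pos [499.1 332.6  35.8] ang 75.77 F [0.3 0.8 0.6] w 85.4 tilt [ 0.0143  0.0123 -0.9998]
slide now [-0.99 -0.31  2.47]
turn 0.47
slide after turn [-1.   -0.3   2.47]
```

```bash
python3 -m creep '[{"slide":[-1.0,-0.3,0],"turn":0.4,"fingers":1},{"slide":[0,0,0],"turn":0,"fingers":1}]'
python3 - <<'E'
from h import *
go([494,324,11],75.3)
E
```

```text
t: 2.4
ee_pos: [494.9, 324.7, 39.5]
orientation: [-0.0, 0.791, 0.611, 0.012]
force: [0.1, -0.0, -0.0]
width: 85.5
t 2.40 pos [494.9 324.7  39.5] ang 75.41 F [ 0.1 -0.  -0. ] w 85.5 tilt [ 0.0186  0.015  -0.9997]
slide now [-0.15 -0.1   2.85]
turn 0.11
slide after turn [-0.15 -0.1   2.85]
```

```bash
python3 -m creep '[{"slide":[-0.1,-0.1,1.5],"turn":0,"fingers":1},{"slide":[0,0,1.3],"turn":0,"fingers":1},{"slide":[0,0,0],"turn":0,"fingers":1}]'
python3 - <<'E'
from h import *
go([494,324,11],75.3)
E
```

```text
t: 2.7
ee_pos: [496.0, 325.2, 12.9]
orientation: [0.0, 0.791, 0.611, 0.015]
force: [0.6, -0.0, 0.1]
width: 85.5
t 2.70 pos [496.  325.2  12.9] ang 75.38 F [ 0.6 -0.   0.1] w 85.5 tilt [ 0.0238  0.0183 -0.9995]
slide now [-0.17 -0.16  0.18]
turn 0.08
slide after turn [-0.17 -0.16  0.18]
```

```bash
python3 -m creep '[{"slide":[-0.1,-0.1,0.1],"turn":0,"fingers":-1},{"slide":[0,0,0],"turn":0,"fingers":-1},{"slide":[0,0,0],"turn":0,"fingers":-1},{"slide":[0,0,0],"turn":0,"fingers":-1},{"slide":[0,0,0],"turn":0,"fingers":-1}]'
python3 - <<'E'
from h import *
go([494,324,11],75.3)
grab('wrist','w3')
E
```

```text
t: 3.2
ee_pos: [494.4, 324.3, 11.6]
orientation: [-0.0, 0.791, 0.611, 0.014]
force: [0.8, 0.9, -0.5]
width: 59.7
t 3.20 pos [494.4 324.3  11.6] ang 75.36 F [ 0.8  0.9 -0.5] w 59.7 tilt [ 0.0222  0.0174 -0.9996]
slide now [-0.04 -0.03  0.06]
turn 0.06
slide after turn [-0.04 -0.03  0.06]
```

View pics/w3.png

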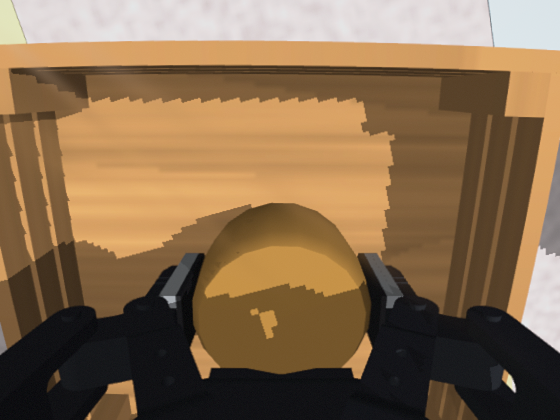

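The cheese is gripped at an opening of 59.7 mm. Lifting.

```bash
python3 -m creep '[{"slide":[0,0,-1],"turn":0,"fingers":-1},{"slide":[0,0,-2.5],"turn":0,"fingers":-1},{"slide":[0,0,-3],"turn":0,"fingers":-1},{"slide":[0,0,-3],"turn":0,"fingers":-1},{"slide":[0,0,-3],"turn":0,"fingers":-1},{"slide":[0,0,-1.5],"turn":0,"fingers":-1},{"slide":[0,0,0],"turn":0,"fingers":-1}]'
python3 - <<'E'
from h import *
go([518.9,5.4,140],101.3)
E
```

```text
t: 3.95
ee_pos: [490.3, 321.2, 158.8]
orientation: [-0.0, 0.791, 0.611, 0.013]
force: [-0.8, 0.3, -1.6]
width: 59.7
t 3.95 pos [490.3 321.2 158.8] ang 75.37 F [-0.8  0.3 -1.6] w 59.7 tilt [ 0.0205  0.0162 -0.9997]
slide now [-29.87  10.72   1.42]
turn -25.93
slide after turn [-31.55  -3.42   1.42]
```

```bash
python3 -m creep '[{"slide":[0,0,0],"turn":-8,"fingers":-1},{"slide":[0,0,0],"turn":-8,"fingers":-1},{"slide":[0,0,0],"turn":-8,"fingers":-1},{"slide":[0,0,0],"turn":-3,"fingers":-1},{"slide":[-3,-0.4,0],"turn":0,"fingers":-1},{"slide":[-4,-0.4,0],"turn":0,"fingers":-1},{"slide":[-4,-0.4,0],"turn":0,"fingers":-1},{"slide":[-4,-0.4,0],"turn":0,"fingers":-1},{"slide":[-4,-0.4,0],"turn":0,"fingers":-1},{"slide":[-4,-0.4,0],"turn":0,"fingers":-1}]'
python3 - <<'E'
from h import *
go([518.9,5.4,140],101.3)
E
```

```text
t: 4.95
ee_pos: [517.4, 87.9, 149.7]
orientation: [0.001, 0.615, 0.788, 0.01]
force: [0.2, 0.7, -1.4]
width: 59.7
t 4.95 pos [517.4  87.9 149.7] ang 104.03 F [ 0.2  0.7 -1.4] w 59.7 tilt [ 0.0141  0.0151 -0.9998]
slide now [-8.05 -1.87  0.85]
turn 2.73
slide after turn [-8.13 -1.48  0.85]
```

```bash
python3 -m creep '[{"slide":[-2.5,-0.4,0],"turn":1.5,"fingers":-1},{"slide":[-2.5,-0.4,0],"turn":1,"fingers":-1},{"slide":[-1.5,-0.4,0],"turn":0,"fingers":-1},{"slide":[0,0,0],"turn":0,"fingers":-1},{"slide":[0,0,0],"turn":0,"fingers":-1}]'
python3 - <<'E'
from h import *
go([518.9,5.4,140],101.3)
grab('wrist','w4')
E
```

```text
t: 5.45
ee_pos: [517.5, 14.1, 145.0]
orientation: [-0.001, 0.636, 0.772, 0.008]
force: [-0.1, -0.2, -1.6]
width: 59.8
t 5.45 pos [517.5  14.1 145. ] ang 101.01 F [-0.1 -0.2 -1.6] w 59.8 tilt [ 0.0082  0.0143 -0.9999]
slide now [-0.88 -0.03  0.49]
turn -0.29
slide after turn [-0.88 -0.04  0.49]
```

View pics/w4.png

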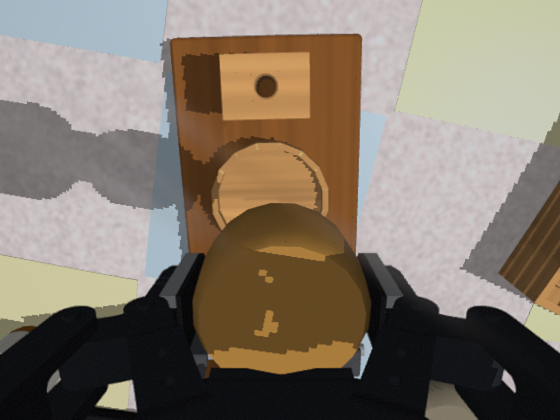

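The post hole is at (265.5,86), the dish rim spans x 211–329, and the base's front corners are at (173,40) and (361,36).

```bash
python3 - <<'E'
from h import *
np.set_printoptions(precision=1,suppress=True)
h=onz('w4',(265.5,86),65);print('hole',h)
for uv in [(173,40),(361,36)]: print(onz('w4',uv,18))
for uv in [(211,195),(329,195),(270,142)]: print('rim',onz('w4',uv,36))
th=np.radians(11.3)
for t in (10.8,11.3,11.8):
  th=np.radians(t);print('origin from hole',h[:2]+75*np.array([np.cos(th),np.sin(th)]))
E
```

```text
hole [445.9  -7.4  65. ]
[426.8 -75.2  18. ]
[400.4  47.9  18. ]
rim [523.  -32.1  36. ]
rim [507.8  47.7  36. ]
rim [479.8   1.1  36. ]
origin from hole [519.6   6.7]
origin from hole [519.4   7.3]
origin from hole [519.3   8. ]
```

```bash
python3 -m creep '[{"slide":[-0.7,0,1.5],"turn":0,"fingers":-1},{"slide":[0,0,2],"turn":0,"fingers":-1},{"slide":[0,0,2],"turn":0,"fingers":-1},{"slide":[0,0,1.5],"turn":0,"fingers":-1},{"slide":[0,0,0],"turn":0,"fingers":-1}]'
python3 - <<'E'
from h import *
go([519,7,37],101.5)
E
```

```text
t: 6.0
ee_pos: [520.3, 13.1, 72.8]
orientation: [-0.001, 0.633, 0.774, 0.009]
force: [-0.5, -0.4, -1.6]
width: 59.7
t 6.00 pos [520.3  13.1  72.8] ang 101.39 F [-0.5 -0.4 -1.6] w 59.7 tilt [ 0.0101  0.0148 -0.9998]
slide now [-0.62 -0.29  3.57]
turn -0.11
slide after turn [-0.62 -0.3   3.57]
```

```bash
python3 -m creep '[{"slide":[-0.6,-0.3,0.5],"turn":0,"fingers":-1},{"slide":[-0.2,0,1],"turn":0,"fingers":-1},{"slide":[0,0,0.8],"turn":0,"fingers":-1},{"slide":[0,0,0],"turn":0,"fingers":-1}]'
python3 - <<'E'
from h import *
go([519,7,37],101.5)
E
```

```text
t: 6.4
ee_pos: [520.1, 5.8, 49.3]
orientation: [0.0, 0.633, 0.774, 0.01]
force: [0.3, -0.2, -1.8]
width: 59.8
t 6.40 pos [520.1   5.8  49.3] ang 101.53 F [ 0.3 -0.2 -1.8] w 59.8 tilt [ 0.0123  0.0149 -0.9998]
slide now [ 0.12 -0.1   1.23]
turn 0.03
slide after turn [ 0.12 -0.1   1.23]
```

```bash
python3 -m creep '[{"slide":[0.1,-0.1,0.6],"turn":0,"fingers":-1},{"slide":[0,0,0.5],"turn":0,"fingers":-1},{"slide":[0,0,0],"turn":0,"fingers":-1}]'
python3 - <<'E'
from h import *
go([519,7,36],101.5)
grab('wrist','w5');grab('side','s5')
crop('s5',225,120,345,295,4,'c5b')
E
```

```text
t: 6.7
ee_pos: [519.5, 6.7, 37.9]
orientation: [0.0, 0.633, 0.774, 0.01]
force: [-0.2, -0.9, -1.1]
width: 59.2
t 6.70 pos [519.5   6.7  37.9] ang 101.51 F [-0.2 -0.9 -1.1] w 59.2 tilt [ 0.0134  0.0149 -0.9998]
slide now [ 0.04 -0.05  0.19]
turn 0.01
slide after turn [ 0.04 -0.05  0.19]
```

View pics/w5.png

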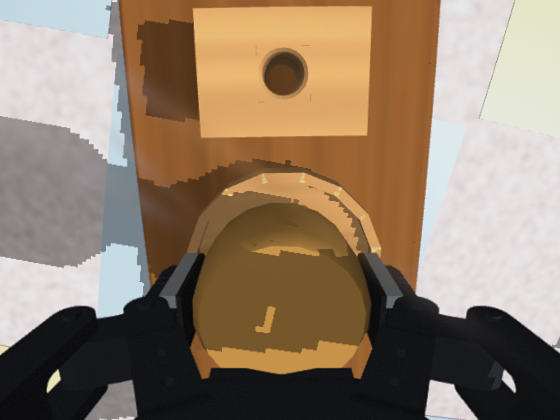

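View pics/c5b.png

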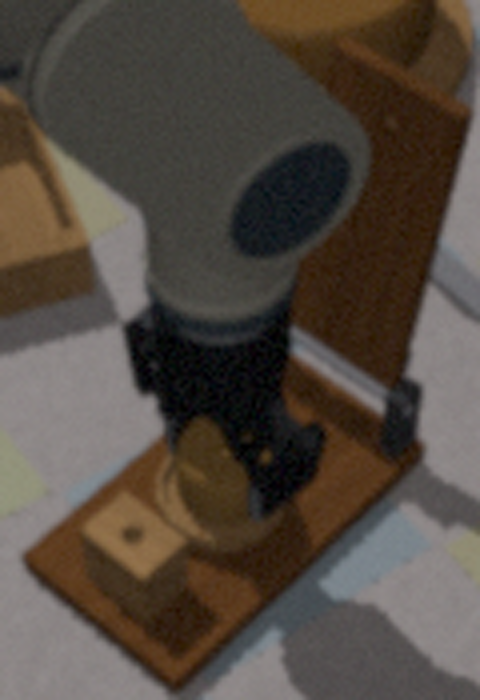

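```bash
python3 -m creep '[{"slide":[0,0,0.2],"turn":0,"fingers":-1},{"slide":[0,0,0],"turn":0,"fingers":-1}]'
python3 - <<'E'
from h import *
np.set_printoptions(precision=1,suppress=True)
go([519,7,36],101.5)
print(onz('w5',(285,73),65), onz('w5',(188,255),36),onz('w5',(382,255),36),onz('w5',(290,173),36))
E
```

```text
t: 7.0
ee_pos: [520.1, 6.8, 36.5]
orientation: [0.001, 0.633, 0.774, 0.01]
force: [-0.4, -0.5, -1.5]
width: 59.9
t 7.00 pos [520.1   6.8  36.5] ang 101.51 F [-0.4 -0.5 -1.5] w 59.9 tilt [ 0.  0. -1.]
slide now [ 0.1 -0.1  0.1]
turn 0.01
slide after turn [ 0.1 -0.1  0.1]
[445.8  -7.   65. ] [522.1 -31.7  36. ] [506.4  47.5  36. ] [480.    2.7  36. ]
```

```bash
python3 -m creep '[{"slide":[0,0,0.15],"turn":0,"fingers":-1},{"slide":[0,0,0],"turn":0,"fingers":-1}]'
python3 - <<'E'
from h import *
go([519,7,36],101.5);print(env.state()['orientation'])
E
```

```text
t: 7.2
ee_pos: [520.4, 6.8, 35.2]
orientation: [0.001, 0.633, 0.774, 0.011]
force: [-0.6, -0.9, -0.1]
width: 59.7
t 7.20 pos [520.4   6.8  35.2] ang 101.51 F [-0.6 -0.9 -0.1] w 59.7 tilt [ 0.0153  0.0149 -0.9998]
slide now [ 0.05 -0.14 -0.08]
turn 0.01
slide after turn [ 0.05 -0.14 -0.08]
[0.00120332 0.63261743 0.77439119 0.01058361]
```

```bash
python3 -m creep '[{"slide":[0,0,0],"turn":0,"fingers":1},{"slide":[0,0,0],"turn":0,"fingers":1},{"slide":[0,0,0],"turn":0,"fingers":1},{"slide":[0,0,0],"turn":0,"fingers":1},{"slide":[0,0,0],"turn":0,"fingers":1}]'
python3 - <<'E'
from h import *
go([519,7,130],101.5)
grab('wrist','w6')
E
```

```text
t: 7.7
ee_pos: [521.0, 6.7, 35.8]
orientation: [0.002, 0.633, 0.774, 0.011]
force: [-0.7, -0.1, -0.5]
width: 85.4
t 7.70 pos [521.    6.7  35.8] ang 101.51 F [-0.7 -0.1 -0.5] w 85.4 tilt [ 0.0166  0.0149 -0.9998]
slide now [ 0.17 -0.01 -9.42]
turn 0.01
slide after turn [ 0.17 -0.01 -9.42]
```

View pics/w6.png

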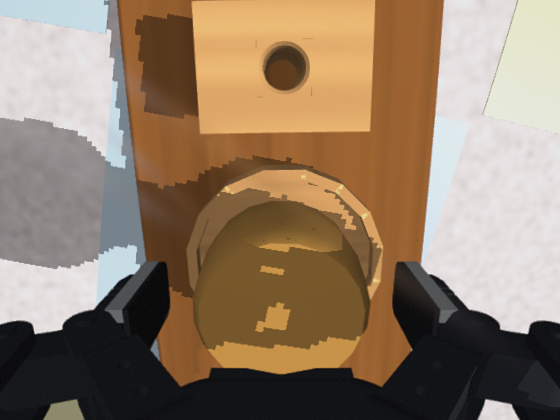

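Released; the cheese is standing inside the rim. I'm raising the arm and looking from above.

```bash
python3 -m creep '[{"slide":[0,0,-2],"turn":0,"fingers":1},{"slide":[0,0,-3],"turn":0,"fingers":1},{"slide":[0,0,-4],"turn":0,"fingers":1},{"slide":[0,0,-4],"turn":0,"fingers":1},{"slide":[0,0,-4],"turn":0,"fingers":1},{"slide":[0,0,-2],"turn":0,"fingers":1},{"slide":[0,0,0],"turn":0,"fingers":1}]'
python3 - <<'E'
from h import *
go([519,7,220],101.5)
grab('wrist','w7')
E
```

```text
t: 8.45
ee_pos: [516.8, 3.8, 232.0]
orientation: [0.0, 0.633, 0.774, 0.01]
force: [1.0, 0.5, -0.2]
width: 85.1
t 8.45 pos [516.8   3.8 232. ] ang 101.51 F [ 1.   0.5 -0.2] w 85.1 tilt [ 0.0131  0.0148 -0.9998]
slide now [0.25 0.26 1.2 ]
turn 0.01
slide after turn [0.25 0.26 1.2 ]
```

View pics/w7.png

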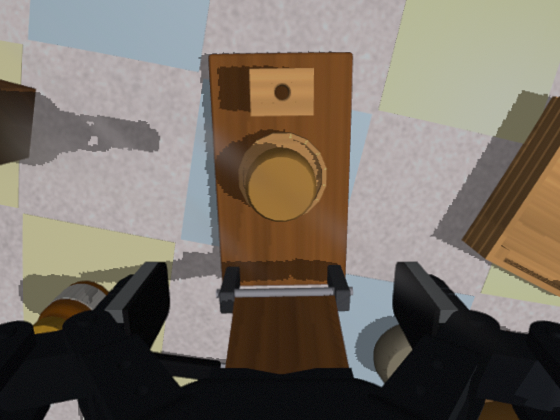

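The cheese's top face is at about (282,186), the post hole at (282.5,92), and the hinge bar runs from (237,293) to (332,291).

```bash
python3 - <<'E'
from h import *
np.set_printoptions(precision=1,suppress=True)
print('cheese',onz('w7',(282,186),72),'hole',onz('w7',(282.5,92),65))
a,b=onz('w7',(237,293),66),onz('w7',(332,291.5),66);print('hinge',(a+b)/2,np.degrees(np.arctan2(*(b-a)[:2])))
print('rim',onz('w7',(239,178),36),onz('w7',(326.5,178),36),onz('w7',(285,132),36))
for uv in [(208,55),(352,52)]: print(onz('w7',uv,18))
th=np.radians(11.5);c,s=np.cos(th),np.sin(th);O=np.array([519.5,7.2])
def W(x,y): return O+[c*x-s*y,s*x+c*y]
print('behind board',W(205,0),W(230,0),W(115,0))
E
```

```text
cheese [519.2   7.5  72. ] hole [446.   -6.9  65. ]
hinge [617.9  30.1  66. ] -12.127717411929275
rim [527.8 -30.3  36. ] [512.1  48.2  36. ] [478.8   2.5  36. ]
[427.1 -77.7  18. ]
[398.9  47.5  18. ]
behind board [720.4  48.1] [744.9  53.1] [632.2  30.1]
```

```bash
python3 -m creep '[{"slide":[0,0,-3],"turn":0,"fingers":-1},{"slide":[0,0,-4],"turn":0,"fingers":-1},{"slide":[0,0,-3],"turn":0,"fingers":-1},{"slide":[0,2,0],"turn":0,"fingers":-1},{"slide":[0,3,0],"turn":0,"fingers":-1},{"slide":[0,4,0],"turn":0,"fingers":-1},{"slide":[0,4,0],"turn":0,"fingers":-1},{"slide":[0,4,0],"turn":0,"fingers":-1},{"slide":[0,4,0],"turn":0,"fingers":-1},{"slide":[0,3,0],"turn":0,"fingers":-1}]'
python3 - <<'E'
from h import *
go([748,55,215],101.8)
grab('side','s8')
crop('s8',200,30,400,295,3,'c8')
E
```

```text
t: 9.5
ee_pos: [748.9, 51.2, 313.3]
orientation: [-0.011, 0.633, 0.774, 0.0]
force: [0.7, -0.5, 0.4]
width: 0.2
t 9.50 pos [748.9  51.2 313.3] ang 101.41 F [ 0.7 -0.5  0.4] w 0.2 tilt [-0.0174  0.0145 -0.9997]
slide now [0.22 0.13 9.84]
turn -0.39
slide after turn [0.22 0.13 9.84]
```

View pics/c8.png

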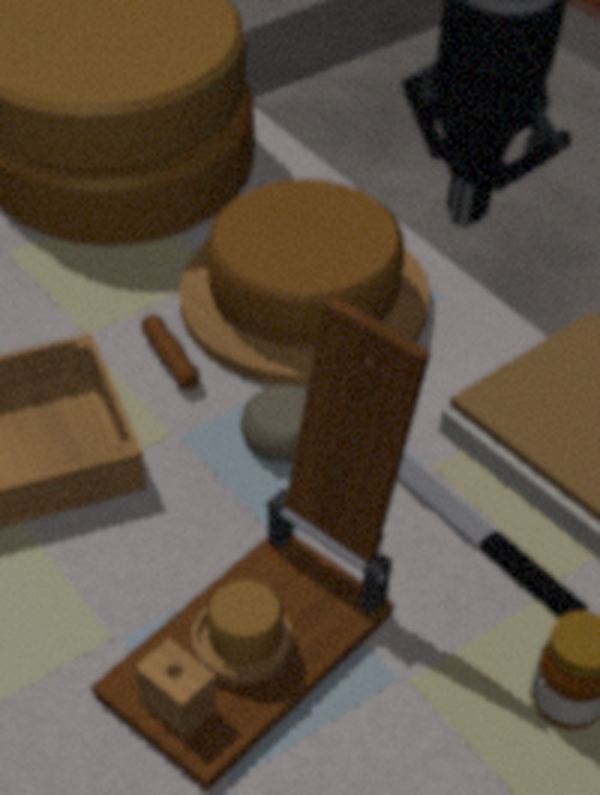

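The cheese stands upright in the dish and the closed gripper is behind the open board. Lowering, then pushing.

```bash
python3 -m creep '[{"slide":[0,0,2.5],"turn":0,"fingers":-1},{"slide":[0,0,3],"turn":0,"fingers":-1},{"slide":[0,0,2.5],"turn":0,"fingers":-1},{"slide":[0,0,1.0],"turn":0,"fingers":-1},{"slide":[0,0,0],"turn":0,"fingers":-1}]'
python3 - <<'E'
from h import *
go([700,45,218],101.8)
E
```

```text
t: 10.05
ee_pos: [748.6, 54.1, 204.8]
orientation: [-0.016, 0.633, 0.774, -0.004]
force: [-0.7, 0.3, -0.0]
width: -0.2
t 10.05 pos [748.6  54.1 204.8] ang 101.46 F [-0.7  0.3 -0. ] w -0.2 tilt [-0.0309  0.0142 -0.9994]
slide now [ 0.1  -4.98 -1.18]
turn -0.34
slide after turn [ 0.13 -4.98 -1.18]
```

```bash
python3 -m creep '[{"slide":[0,-1,-1.2],"turn":0,"fingers":-1},{"slide":[0,-2,0],"turn":0,"fingers":-1},{"slide":[0,-2,0],"turn":0,"fingers":-1},{"slide":[0,-2,0],"turn":0,"fingers":-1},{"slide":[0,-2,0],"turn":0,"fingers":-1},{"slide":[0,-1,0],"turn":0,"fingers":-1}]'
python3 - <<'E'
from h import *
go([700,45,218],101.8)
E
```

```text
t: 10.65
ee_pos: [650.5, 33.0, 230.6]
orientation: [-0.011, 0.633, 0.774, 0.0]
force: [0.4, -0.2, -0.2]
width: 0.3
t 10.65 pos [650.5  33.  230.6] ang 101.49 F [ 0.4 -0.2 -0.2] w 0.3 tilt [-0.0173  0.0146 -0.9997]
slide now [0.17 5.11 1.19]
turn -0.31
slide after turn [0.14 5.11 1.19]
```

```bash
python3 -m creep '[{"slide":[0,-1.5,0.5],"turn":0,"fingers":-1},{"slide":[0,-1.5,0.5],"turn":0,"fingers":-1},{"slide":[0,-1.5,0.3],"turn":0,"fingers":-1},{"slide":[0,-1.5,0.3],"turn":0,"fingers":-1},{"slide":[0,-1.5,0],"turn":0,"fingers":-1},{"slide":[0,0,0],"turn":0,"fingers":-1}]'
python3 - <<'E'
from h import *
go([548,14,218],101.8)
grab('side','s9')
crop('s9',200,30,400,295,3,'c9')
E
```

```text
t: 11.25
ee_pos: [579.8, 17.3, 228.8]
orientation: [-0.002, 0.633, 0.774, 0.008]
force: [-0.3, -0.4, 0.4]
width: -0.1
t 11.25 pos [579.8  17.3 228.8] ang 101.47 F [-0.3 -0.4  0.4] w -0.1 tilt [ 0.0075  0.0152 -0.9999]
slide now [ 0.29 -3.2   1.05]
turn -0.33
slide after turn [ 0.31 -3.2   1.05]
```

View pics/c9.png

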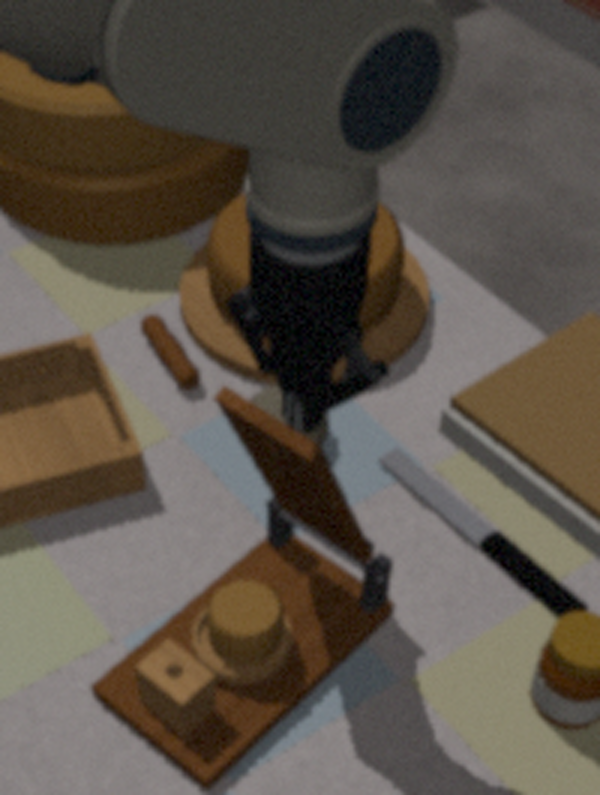

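The board is already past the balance point and leaning forward at about 1 rad. I'll hold still and watch it sink.

```bash
python3 -m creep '[{"slide":[0,0,-0.5],"turn":0,"fingers":-1},{"slide":[0,0,0],"turn":0,"fingers":-1},{"slide":[0,0,0],"turn":0,"fingers":-1},{"slide":[0,0,0],"turn":0,"fingers":-1},{"slide":[0,0,0],"turn":0,"fingers":-1},{"slide":[0,0,0],"turn":0,"fingers":-1},{"slide":[0,0,0],"turn":0,"fingers":-1}]'
python3 - <<'E'
from h import *
go([548,14,218],101.8)
grab('side','s10')
crop('s10',200,30,400,295,3,'c10')
E
```

```text
t: 12.0
ee_pos: [584.6, 17.9, 236.3]
orientation: [0.0, 0.633, 0.774, 0.01]
force: [-0.0, 0.5, 0.1]
width: -0.2
t 12.00 pos [584.6  17.9 236.3] ang 101.49 F [-0.   0.5  0.1] w -0.2 tilt [ 0.0133  0.0154 -0.9998]
slide now [ 0.33 -3.69  1.78]
turn -0.31
slide after turn [ 0.35 -3.69  1.78]
```

View pics/c10.png

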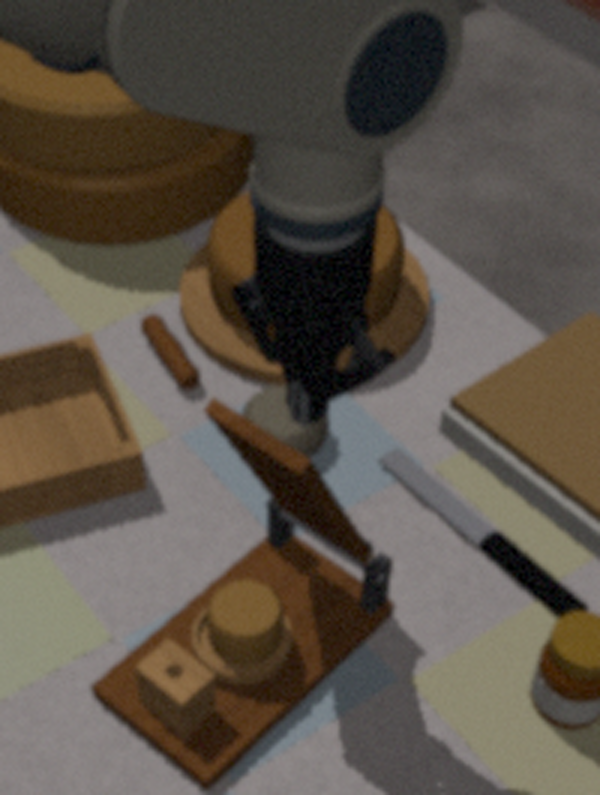

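```bash
python3 -m creep '[{"slide":[0,0,-2],"turn":0,"fingers":1},{"slide":[-2,-0.8,0],"turn":0,"fingers":1},{"slide":[-3,-1.3,0],"turn":0,"fingers":1},{"slide":[-3.5,-1.6,0],"turn":0,"fingers":1},{"slide":[-3.5,-1.6,0],"turn":0,"fingers":1},{"slide":[-3.5,-1.6,0],"turn":0,"fingers":1},{"slide":[-3.5,-1.6,0],"turn":0,"fingers":1},{"slide":[-3.5,-1.6,0],"turn":0,"fingers":1},{"slide":[-3,-1.3,0],"turn":0,"fingers":1},{"slide":[-1.5,-0.7,0],"turn":0,"fingers":1}]'
python3 - <<'E'
from h import *
go([517,-281,200],101.8)
grab('side','s11')
crop('s11',200,30,400,295,3,'c11')
E
```

```text
t: 13.05
ee_pos: [518.3, -279.3, 251.1]
orientation: [0.0, 0.63, 0.776, 0.01]
force: [1.3, 0.3, 0.2]
width: 85.6
t 13.05 pos [ 518.3 -279.3  251.1] ang 101.85 F [1.3 0.3 0.2] w 85.6 tilt [ 0.0136  0.0154 -0.9998]
slide now [-0.2  -0.24  5.11]
turn 0.05
slide after turn [-0.2  -0.24  5.11]
```

View pics/c11.png

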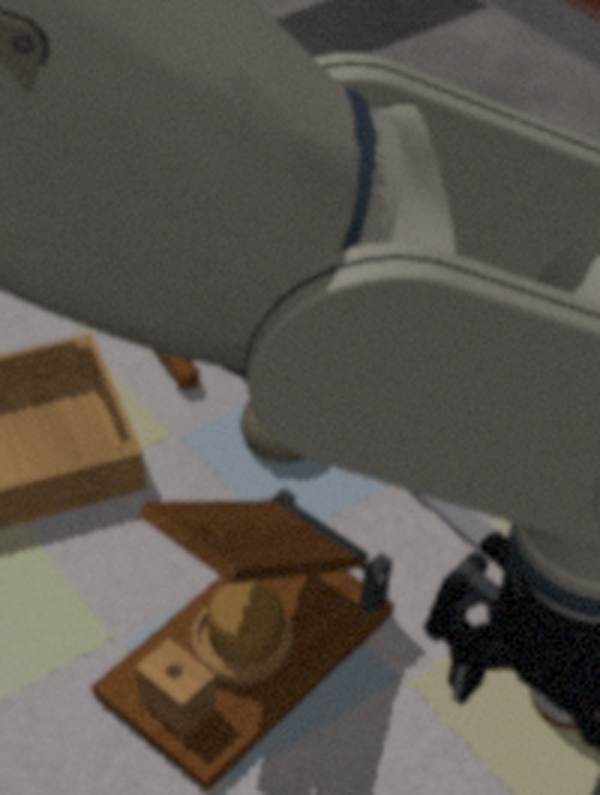

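The board keeps sinking, and the cheese is still under it. Next is the wrist view of the pin.

```bash
python3 -m creep '[{"slide":[-0.2,-0.2,1.5],"turn":0,"fingers":1},{"slide":[0,0,1.5],"turn":0,"fingers":1},{"slide":[0,0,1],"turn":0,"fingers":1},{"slide":[0,0,0],"turn":0,"fingers":1},{"slide":[0,0,0],"turn":0,"fingers":1}]'
python3 - <<'E'
from h import *
go([517,-281,180],101.8)
grab('wrist','w12')
E
```

```text
t: 13.6
ee_pos: [516.9, -283.4, 210.0]
orientation: [0.001, 0.632, 0.775, 0.01]
force: [0.1, -0.9, 0.2]
width: 85.4
t 13.60 pos [ 516.9 -283.4  210. ] ang 101.65 F [ 0.1 -0.9  0.2] w 85.4 tilt [ 0.0141  0.0146 -0.9998]
slide now [0.19 0.   3.  ]
turn -0.15
slide after turn [0.19 0.   3.  ]
```

View pics/w12.png

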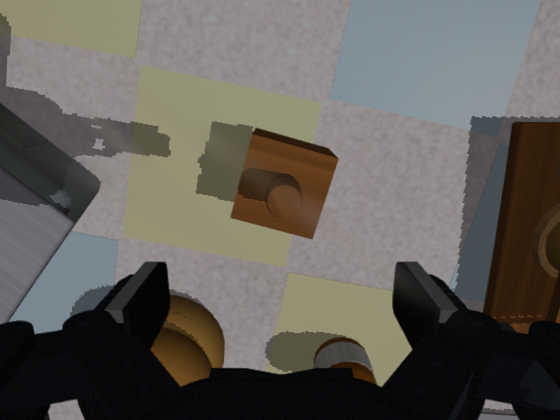

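```bash
python3 - <<'E'
from h import *
crop('w12',220,115,350,250,6,'c12')
E
```

```text
(no output)
```

View pics/c12.png

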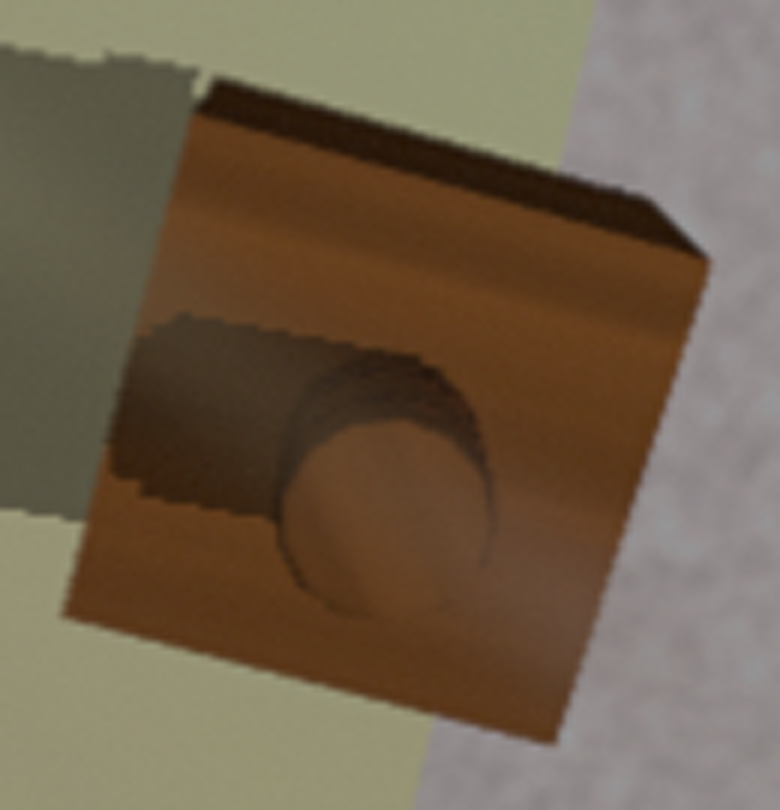

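The handle's top disc is at (284.2,201.3), on the block with its shadow to the left. It is the wooden handle on the block, not the loose one lying on the table.

```bash
python3 - <<'E'
from h import *
np.set_printoptions(precision=1,suppress=True)
p=onz('w12',(284.2,201.3),100);print(p)
cs=[onz('w12',(220+a/6,115+b/6),60) for a,b in [(190,117),(710,262),(555,743),(63,613)]];print(np.mean(cs,0))
go([p[0],p[1],110],101.8)
E
```

```text
[ 518.4 -279.1  100. ]
[ 519.1 -278.9   60. ]
t 13.65 pos [ 516.9 -283.3  210. ] ang 101.65 F [ 0.  -0.1 -0.2] w 85.6 tilt [ 0.  0. -1.]
slide now [ 0.3  0.1 10. ]
turn -0.15
slide after turn [ 0.3  0.1 10. ]
```

```bash
python3 -m creep '[{"slide":[0.3,0.1,1.5],"turn":0,"fingers":1},{"slide":[0,0,2],"turn":0,"fingers":1},{"slide":[0,0,2],"turn":0,"fingers":1},{"slide":[0,0,2],"turn":0,"fingers":1},{"slide":[0,0,1.5],"turn":0,"fingers":1},{"slide":[0,0,0],"turn":0,"fingers":1}]'
python3 - <<'E'
from h import *
go([518.2,-279.5,67],101.8)
E
```

```text
t: 14.25
ee_pos: [523.2, -279.3, 122.6]
orientation: [0.006, 0.631, 0.776, 0.011]
force: [-0.9, 0.1, -0.6]
width: 85.8
t 14.25 pos [ 523.2 -279.3  122.6] ang 101.79 F [-0.9  0.1 -0.6] w 85.8 tilt [ 0.023   0.0096 -0.9997]
slide now [ 0.05 -0.63  5.55]
turn -0.01
slide after turn [ 0.05 -0.63  5.55]
```

```bash
python3 -m creep '[{"slide":[0,-0.6,1],"turn":0,"fingers":1},{"slide":[0,-0.1,1.5],"turn":0,"fingers":1},{"slide":[0,0,1.5],"turn":0,"fingers":1},{"slide":[0,0,0.8],"turn":0,"fingers":1},{"slide":[0,0,0],"turn":0,"fingers":1}]'
python3 - <<'E'
from h import *
go([518.2,-279.5,67],101.8)
grab('wrist','w13')
E
```

```text
t: 14.75
ee_pos: [518.3, -281.2, 72.7]
orientation: [0.008, 0.631, 0.776, 0.011]
force: [-0.0, 0.4, 0.2]
width: 85.5
t 14.75 pos [ 518.3 -281.2   72.7] ang 101.79 F [-0.   0.4  0.2] w 85.5 tilt [ 0.026   0.0079 -0.9996]
slide now [0.16 0.01 0.57]
turn -0.01
slide after turn [0.16 0.01 0.57]
```

View pics/w13.png

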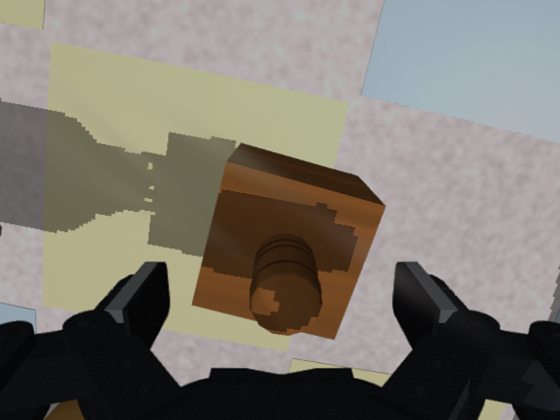

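```bash
python3 - <<'E'
from h import *
np.set_printoptions(precision=1,suppress=True)
print(onz('w13',(285.5,302),100),proj('w13',[518.2,-279.5,100]))
E
python3 -m creep '[{"slide":[0.15,0,0.5],"turn":0,"fingers":1},{"slide":[0,0,0],"turn":0,"fingers":1},{"slide":[0,0,0],"turn":0,"fingers":1}]'
```

```text
[ 517.4 -279.4  100. ] [284.8 304. ]
t: 15.1
ee_pos: [519.1, -280.0, 68.5]
orientation: [0.009, 0.631, 0.776, 0.011]
force: [0.6, -0.5, 0.0]
width: 85.1
```

```bash
python3 -m creep '[{"slide":[0,-0.1,0],"turn":0,"fingers":-1},{"slide":[0,0,0],"turn":0,"fingers":-1},{"slide":[0,0,0],"turn":0,"fingers":-1},{"slide":[0,0,0],"turn":0,"fingers":-1},{"slide":[0,0,0],"turn":0,"fingers":-1},{"slide":[0,0,0],"turn":0,"fingers":-1}]'
python3 - <<'E'
from h import *
go([518.2,-279.5,67],101.8)
grab('wrist','w14');grab('side','s14')
crop('s14',200,150,400,300,4,'c14')
E
```

```text
t: 15.7
ee_pos: [518.8, -280.6, 69.8]
orientation: [0.01, 0.631, 0.776, 0.012]
force: [0.5, 0.1, -1.2]
width: 24.4
t 15.70 pos [ 518.8 -280.6   69.8] ang 101.80 F [ 0.5  0.1 -1.2] w 24.4 tilt [ 0.0297  0.0057 -0.9995]
slide now [ 0.12 -0.04  0.28]
turn 0.0
slide after turn [ 0.12 -0.04  0.28]
```

View pics/w14.png

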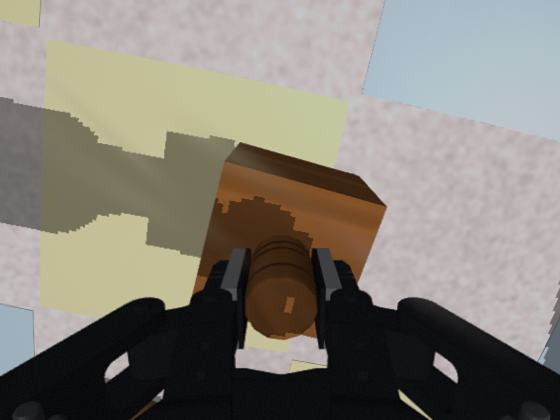

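View pics/c14.png

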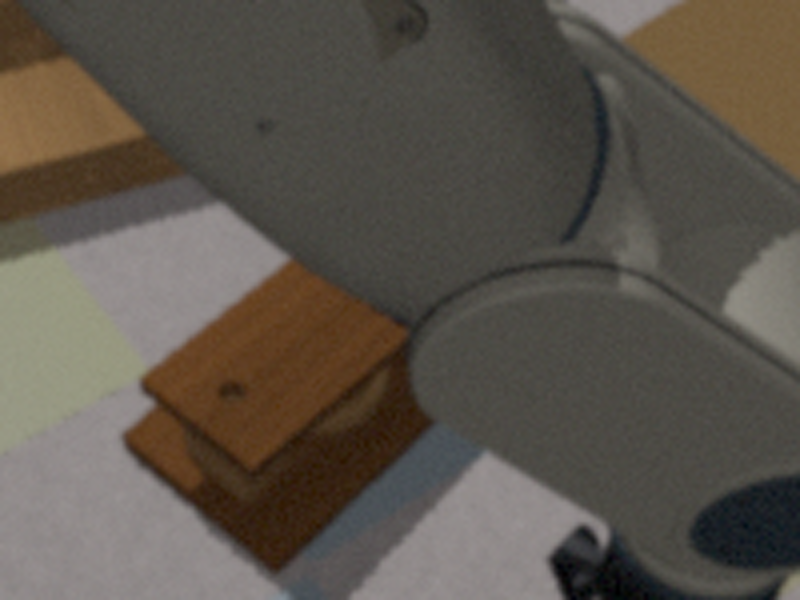

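The board rests on the cheese, and the pin handle is gripped at 24.4 mm. Lifting the pin out.

```bash
python3 -m creep '[{"slide":[0,0,-1],"turn":0,"fingers":-1},{"slide":[0,0,-1.5],"turn":0,"fingers":-1},{"slide":[0,0,-2],"turn":0,"fingers":-1},{"slide":[0,0,-2],"turn":0,"fingers":-1},{"slide":[0,0,-2],"turn":0,"fingers":-1},{"slide":[0,0,-2],"turn":0,"fingers":-1},{"slide":[0,0,-1],"turn":0,"fingers":-1},{"slide":[0,0,0],"turn":0,"fingers":-1}]'
python3 - <<'E'
from h import *
go([447,-8,180],102)
grab('wrist','w15')
E
```

```text
t: 16.6
ee_pos: [516.1, -281.7, 196.1]
orientation: [0.012, 0.631, 0.776, 0.012]
force: [-0.0, 0.4, -0.1]
width: 24.5
t 16.60 pos [ 516.1 -281.7  196.1] ang 101.79 F [-0.   0.4 -0.1] w 24.5 tilt [ 0.0344  0.0033 -0.9994]
slide now [28.22 -1.23  1.46]
turn -0.21
slide after turn [28.22 -1.12  1.46]
```

View pics/w15.png

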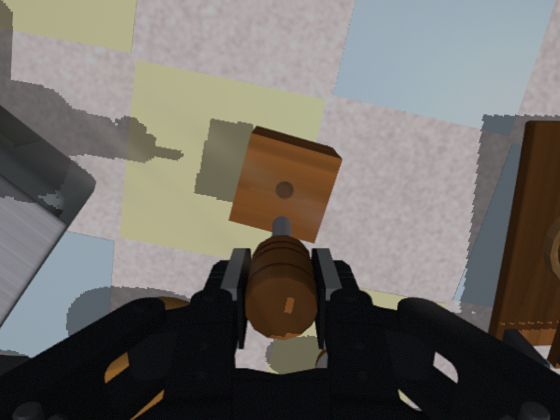

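The pin is out, with its shank visible at (282,228), and the block's hole is empty. Moving over the press.

```bash
python3 -m creep '[{"slide":[1.5,-0.1,0],"turn":0,"fingers":-1},{"slide":[3,-0.1,0],"turn":0,"fingers":-1},{"slide":[3.5,-0.1,0],"turn":0,"fingers":-1},{"slide":[3.5,-0.1,0],"turn":0,"fingers":-1},{"slide":[3.5,-0.1,0],"turn":0,"fingers":-1},{"slide":[3.5,-0.1,0],"turn":0,"fingers":-1},{"slide":[3,-0.1,0],"turn":0,"fingers":-1},{"slide":[2,-0.1,0],"turn":0,"fingers":-1},{"slide":[0,0,0],"turn":0,"fingers":-1}]'
python3 - <<'E'
from h import *
go([447,-8,180],102)
grab('wrist','w16')
E
```

```text
t: 17.55
ee_pos: [446.7, -38.2, 185.2]
orientation: [0.003, 0.632, 0.775, 0.008]
force: [0.3, -0.4, -1.4]
width: 24.3
t 17.55 pos [446.7 -38.2 185.2] ang 101.67 F [ 0.3 -0.4 -1.4] w 24.3 tilt [ 0.0146  0.0099 -0.9998]
slide now [2.95 0.63 0.55]
turn -0.33
slide after turn [2.94 0.65 0.55]
```

View pics/w16.png

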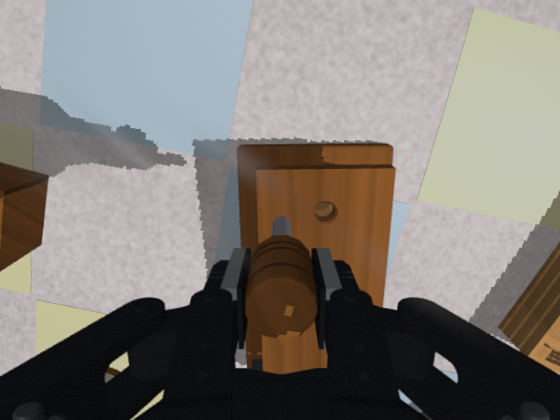

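```bash
python3 - <<'E'
from h import *
np.set_printoptions(precision=1,suppress=True)
crop('w16',225,140,405,275,4,'c16')
print(onz('w16',(325,209),87))
E
```

```text
[444.7  -7.6  87. ]
```

View pics/c16.png

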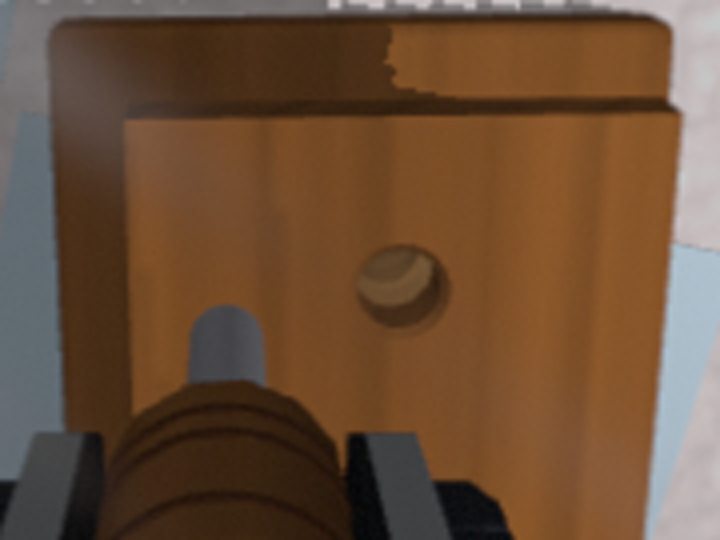

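```bash
python3 - <<'E'
from h import *
np.set_printoptions(precision=1,suppress=True)
h=onz('w16',(325.75,211.5),87);print('hole',h)
for v in (216.5,218): 
  t=onz('w16',(281.8,v),123.4);print('tip',t)
T=np.load('pics/w16.npz')['T'];print(proj('w16',[446.0,-37.1,123.4]),proj('w16',[446.0,-37.1,130]))
E
```

```text
hole [446.3  -6.7  87. ]
tip [444.1 -37.5 123.4]
tip [445.  -37.3 123.4]
[281.7 219.7] [281.8 223.5]
```

```bash
python3 -m creep '[{"slide":[1.2,0.4,0],"turn":0,"fingers":-1},{"slide":[1.2,0.4,0],"turn":-0.2,"fingers":-1},{"slide":[0.5,0,0],"turn":0,"fingers":-1},{"slide":[0,0,0],"turn":0,"fingers":-1}]'
python3 - <<'E'
from h import *
go([447.9,-7.7,165],102)
E
```

```text
t: 18.0
ee_pos: [448.5, -9.0, 184.1]
orientation: [0.002, 0.63, 0.776, 0.007]
force: [-0.6, -0.0, -1.1]
width: 24.5
t 18.00 pos [448.5  -9.  184.1] ang 101.84 F [-0.6 -0.  -1.1] w 24.5 tilt [ 0.0124  0.009  -0.9999]
slide now [ 0.12 -0.05  1.91]
turn -0.16
slide after turn [ 0.12 -0.05  1.91]
```

```bash
python3 -m creep '[{"slide":[0.1,0,1],"turn":0,"fingers":-1},{"slide":[0,0,1.0],"turn":0,"fingers":-1},{"slide":[0,0,0.5],"turn":0,"fingers":-1},{"slide":[0,0,0],"turn":0,"fingers":-1}]'
python3 - <<'E'
from h import *
go([447.9,-7.7,157],102)
grab('wrist','w17')
crop('w17',225,140,405,275,4,'c17')
E
```

```text
t: 18.4
ee_pos: [448.4, -8.9, 156.3]
orientation: [0.002, 0.631, 0.776, 0.007]
force: [-0.0, -0.7, 0.1]
width: 24.6
t 18.40 pos [448.4  -8.9 156.3] ang 101.78 F [-0.  -0.7  0.1] w 24.6 tilt [ 0.0118  0.0087 -0.9999]
slide now [ 0.13 -0.02 -0.07]
turn -0.22
slide after turn [ 0.13 -0.02 -0.07]
```

View pics/c17.png

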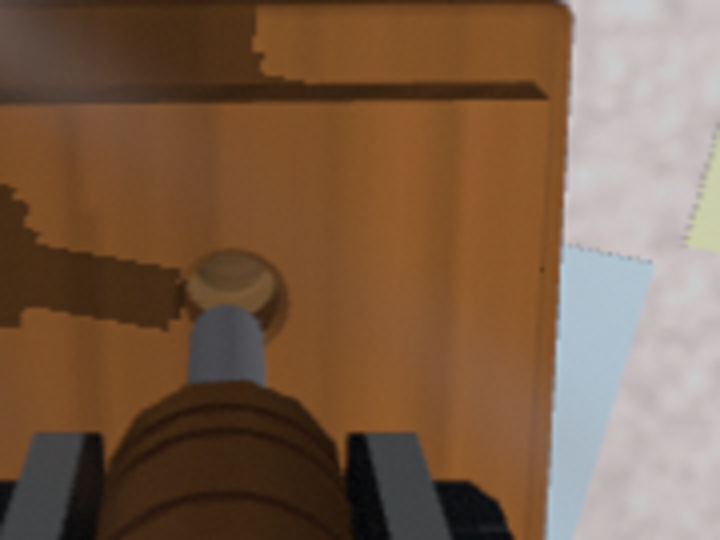

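The board hole is at (283.9,214), and the pin tip at (281.8,217) is just above it.

```bash
python3 - <<'E'
from h import *
np.set_printoptions(precision=1,suppress=True)
h=onz('w17',(283.9,214.2),87);t=onz('w17',(281.8,217.3),94.5);print('hole',h,'tip',t)
d=h-t
a=np.radians(101.8);print('tool shift mm',d[0]*np.cos(a)+d[1]*np.sin(a), d[0]*np.sin(a)-d[1]*np.cos(a))
E
```

```text
hole [446.4  -6.7  87. ] tip [446.1  -8.1  94.5]
tool shift mm 1.295250484190047 0.5126294325350405
```

```bash
python3 -m creep '[{"slide":[0.13,0.03,0.3],"turn":0,"fingers":-1},{"slide":[0,0,0.7],"turn":0,"fingers":-1},{"slide":[0,0,0],"turn":0,"fingers":-1}]'
python3 - <<'E'
from h import *
go([448.2,-7.7,137],102)
grab('wrist','w18')
crop('w18',225,140,405,275,4,'c18')
E
```

```text
t: 18.75
ee_pos: [449.0, -7.6, 146.0]
orientation: [0.002, 0.631, 0.776, 0.007]
force: [-0.6, -0.2, -2.3]
width: 24.3
t 18.75 pos [449.   -7.6 146. ] ang 101.75 F [-0.6 -0.2 -2.3] w 24.3 tilt [ 0.0126  0.0086 -0.9999]
slide now [ 0.   -0.09  0.9 ]
turn -0.25
slide after turn [ 0.   -0.09  0.9 ]
```

View pics/c18.png

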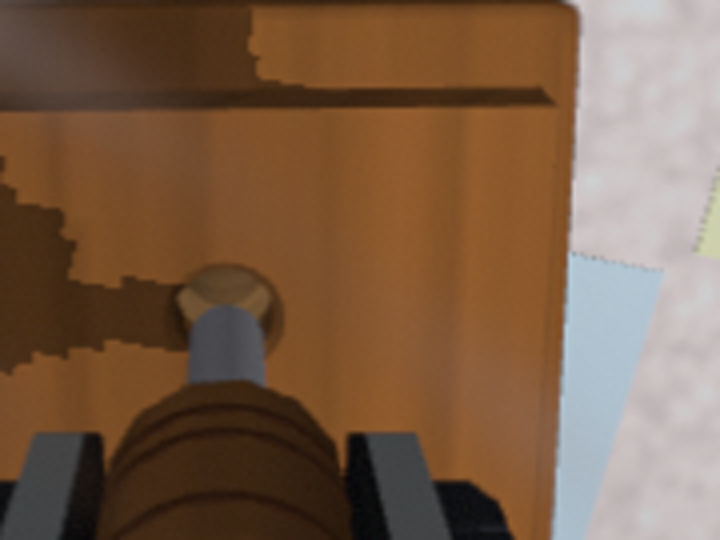

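The tip is centred in the board hole. Pushing down in small steps.

```bash
python3 -m creep '[{"slide":[0,-0.05,0.5],"turn":0,"fingers":-1},{"slide":[0,0,0.5],"turn":0,"fingers":-1},{"slide":[0,0,0],"turn":0,"fingers":-1}]'
python3 - <<'E'
from h import *
go([448.2,-7.7,127],102)
E
```

```text
t: 19.1
ee_pos: [449.1, -7.6, 135.9]
orientation: [0.003, 0.631, 0.776, 0.008]
force: [-0.1, 0.0, 0.3]
width: 24.7
t 19.10 pos [449.1  -7.6 135.9] ang 101.76 F [-0.1  0.   0.3] w 24.7 tilt [ 0.0139  0.0085 -0.9999]
slide now [ 0.01 -0.1   0.89]
turn -0.24
slide after turn [ 0.01 -0.1   0.89]
```

```bash
python3 -m creep '[{"slide":[0,-0.08,0.5],"turn":0,"fingers":-1},{"slide":[0,-0.02,0.5],"turn":0,"fingers":-1},{"slide":[0,-0.02,0.3],"turn":0,"fingers":-1},{"slide":[0,0,0],"turn":0,"fingers":-1}]'
python3 - <<'E'
from h import *
go([448.2,-7.7,110],102)
E
```

```text
t: 19.5
ee_pos: [447.9, -7.8, 121.6]
orientation: [0.003, 0.631, 0.776, 0.008]
force: [0.0, -0.1, -0.9]
width: 24.4
t 19.50 pos [447.9  -7.8 121.6] ang 101.77 F [ 0.  -0.1 -0.9] w 24.4 tilt [ 0.0137  0.0085 -0.9999]
slide now [-0.01  0.01  1.16]
turn -0.23
slide after turn [-0.01  0.01  1.16]
```

The tip is 5 mm inside the post hole with no side force.

```bash
python3 -m creep '[{"slide":[0,0,0.6],"turn":0,"fingers":-1},{"slide":[0,0,0.6],"turn":0,"fingers":-1},{"slide":[0,0,0.6],"turn":0,"fingers":-1},{"slide":[0,0,0],"turn":0,"fingers":-1}]'
python3 - <<'E'
from h import *
go([448.2,-7.7,88],102)
E
```

```text
t: 19.9
ee_pos: [447.5, -7.6, 101.8]
orientation: [0.002, 0.631, 0.776, 0.007]
force: [0.3, -0.5, -0.7]
width: 24.5
t 19.90 pos [447.5  -7.6 101.8] ang 101.77 F [ 0.3 -0.5 -0.7] w 24.5 tilt [ 0.0123  0.0085 -0.9999]
slide now [-0.03  0.05  1.38]
turn -0.23
slide after turn [-0.03  0.05  1.38]
```

```bash
python3 -m creep '[{"slide":[0,0,0.5],"turn":0,"fingers":-1},{"slide":[0,0,0.5],"turn":0,"fingers":-1},{"slide":[0,0,0.3],"turn":0,"fingers":-1},{"slide":[0,0,0.1],"turn":0,"fingers":-1}]'
python3 - <<'E'
from h import *
go([448.2,-7.7,87],102)
E
```

```text
t: 20.3
ee_pos: [447.5, -7.6, 87.5]
orientation: [0.002, 0.631, 0.776, 0.007]
force: [-8.6, -1.6, 29.8]
width: 24.3
t 20.30 pos [447.5  -7.6  87.5] ang 101.78 F [-8.6 -1.6 29.8] w 24.3 tilt [ 0.0116  0.0083 -0.9999]
slide now [-0.02  0.06  0.05]
turn -0.22
slide after turn [-0.02  0.06  0.05]
```

```bash
python3 - <<'E'
from h import *
for i in range(6):
    eyes.grab_frame('wrist'); s=env.state(); print(round(s['t'],2),s['force'].round(1),s['ee_pos'].round(2),round(s['width'],1))
grab('wrist','w19');grab('side','s19');grab('top','t19')
crop('s19',200,150,400,300,4,'c19');crop('t19',240,160,360,290,4,'c19t')
E
```

```text
20.35 [-5.9  0.  14.9] [447.56  -7.64  87.66] 24.4
20.4 [-4.9 -0.7 14. ] [447.55  -7.62  87.7 ] 24.8
20.45 [-4.7 -0.4 13.5] [447.55  -7.62  87.69] 24.2
20.5 [-4.6 -1.1 13.1] [447.53  -7.63  87.7 ] 24.5
20.55 [-5.7 -0.6 12. ] [447.51  -7.64  87.69] 24.5
20.6 [-4.2 -0.5 12.7] [447.55  -7.62  87.7 ] 24.4
```

View pics/w19.png

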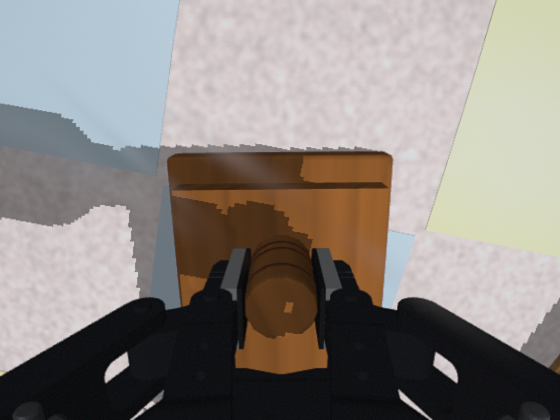

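View pics/c19.png

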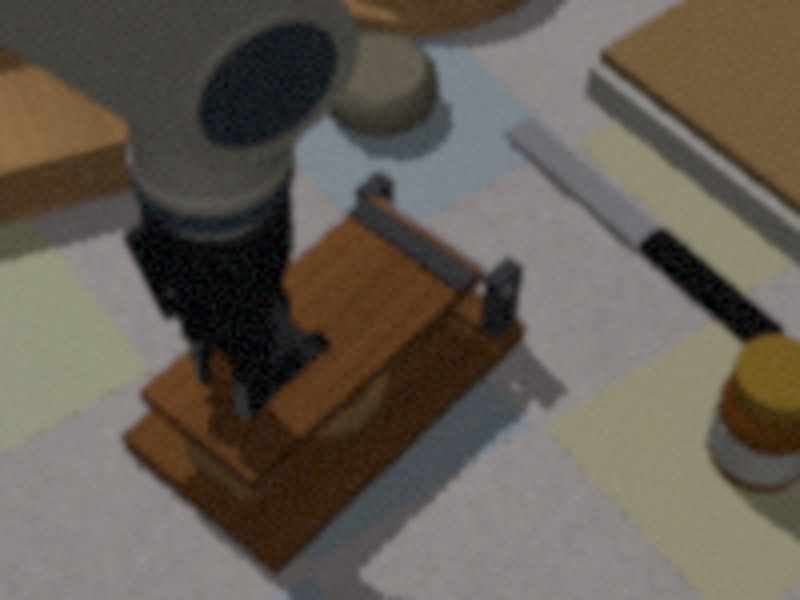

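```bash
python3 - <<'E'
from h import *
np.set_printoptions(precision=1,suppress=True)
for z in (78,82,87):
  a,b=onz('w19',(176.5,188),z),onz('w19',(388.5,186),z);print(z,np.linalg.norm(a-b))
E
python3 -m creep '[{"slide":[0,0.03,0.2],"turn":0,"fingers":-1}]'
python3 - <<'E'
from h import *
for i in range(20):
    eyes.grab_frame('wrist'); s=env.state()
    if i%5==4: print(round(s['t'],2),s['force'].round(1),s['ee_pos'].round(2),round(s['width'],1))
E
```

```text
78 88.23626651838836
82 85.91940531200247
87 83.0233288040201
t: 20.85
ee_pos: [447.6, -7.6, 87.2]
orientation: [0.002, 0.631, 0.776, 0.007]
force: [-15.5, -0.9, 50.8]
width: 24.9
21.1 [-11.3  -1.   32.5] [447.61  -7.62  87.41] 24.6
21.35 [-11.2  -0.5  32.9] [447.58  -7.63  87.39] 24.3
21.6 [-10.4  -0.2  33.2] [447.61  -7.61  87.42] 24.2
21.85 [-11.3  -1.8  33.8] [447.59  -7.61  87.4 ] 24.8
```

The push holds steady at 33 N on a firm stop: the 2 mm extra command moved the tool only 0.3 mm. The board edge's apparent width fits z = 78, which means it is shut. Handing in.

```bash
python3 - <<'E'
from cell import env
print(env.job_done())
E
```

```text
the job is handed in; nothing more can be done
None
```

I carried out the whole task and handed it in at about 22 s. The interface reports no verdict, so what follows are my own checks.

**What I did:** I lifted the brown cheese out of the basket and stood it in the dish, where I measured it about 1 mm from the middle. I pushed the top board past its balance point and it sank onto the cheese by itself. I then pulled the pin from its block and guided it through the board hole into the post hole. I pressed until the shoulder met the firm stop and handed in still gripping and pressing.

**Last checks:**
- **Push:** it held steady at about 33 N upward (and about 11 N sideways) for a second, with the handle still gripped at 24.5 mm.
- **Pin depth:** the tool height of 87.4 mm fits the 87.8 mm I worked out for the pin fully home.
- **Board:** a 2 mm extra push moved the tool only 0.3 mm. The apparent width of the board's edge also fits the shut height best, at 88 mm measured against 90 mm true.
- **Cheese:** it was last seen fully before the board came down. Afterwards only its side was visible under the board.

**What disagreed:**
- The wrist camera and the fixed cameras differed by 2 to 4 mm on the press and the pin. I used the close-up wrist views, which agreed with each other on the hole.
- The tool leaned by up to 0.035 rad during the moves, and by about 0.014 rad at the end.

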